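# Lock the bayonet filter cover onto the bench dust extractor

### The job

Close the dust extractor: pick up the filter cover (the lugged one with the straight bar grip), set it on the sloped collar with its two lugs in the two gaps, push it down against the spring and turn it a quarter turn clockwise so that it springs up into its locked position, then let go. Leave the plain lid, router, clamp and dish of screws where they are.

Things in the scene. Friction and masses are not known exactly. Their poses are not given: they have to be found in the camera images.
- cover: Round aluminium filter cover, right way up on the bench, about 0.3 kg. Origin: centre of its underside; z up through its top. From below: plug 66 mm in diameter, 21.5 mm high; flange 110 mm in diameter, z 21.5 to 27.5; straight black bar grip, z 27.5 to 63.5. A half turn about z looks and works the same.
- cover_grip (a point): Centre of the cover's bar grip, 46 mm above its underside. The bar is 80 mm long along the cover's x, 16 mm thick along its y, 36 mm high.
- cover_lug (a point): Outer end of one of the cover's two lugs, at its +x; the other is at -x: both in line with the bar. They stick out of the foot of the plug to 46 mm from the axis, 20 mm wide, 8 mm thick (cover z 0 to 8).
- collar: Fixed aluminium collar, 124 mm outside, on the sloped face of the grey extractor. Origin: centre of its open rim, about 180 mm over the bench; z points out of the mouth, 30 degrees from vertical, roughly towards the robot. The rim is a lip, 72 mm inner diameter, 8 mm thick, with two gaps at +x and -x; under it the lugs have room 100 mm in diameter.
- collar_gap (a point): Middle of the gap at the collar's +x, 43 mm from the axis at rim height; the other is at -x. Gaps are 28 mm wide at the narrowest, reach 50 mm from the axis, and each has a rib outside the collar. With the bar along collar x the lugs pass through; then the cover must go down until its underside is 17 to 21 mm below the rim (at 21.5 the flange meets the rim) to turn under the lip.
- collar_lock (a point): Where one lug locks: collar's -y, 43 mm from the axis at rim height. Held down, the cover turns 90 degrees clockwise seen from outside (negative about collar z) until its bar lies along collar y; a stop is about 6 degrees on; the other way is blocked. Let up there, it rises into notches (lip 5 mm thick) till its underside is 13 mm below the rim: locked, with up to 4 mm sideways play.
- spring_plate (a joint): Rubber plate inside the collar, 56 mm in diameter, that the cover's underside presses; 0 at rest, 8 mm below the rim, growing as it sinks (m), to 22 mm. Spring: 4 N at first, plus 0.4 N per mm.
- extractor: Fixed grey bench dust extractor, 240 x 240 x 200 mm, carrying the collar on its sloped front. Origin: centre of its underside; front (low side) at its -x. Nothing on it stands above the plane of the collar's rim.
- plain_lid: Bystander: plain round aluminium lid 80 mm in diameter, 18 mm thick, without lugs, with a round black knob on top, 46 mm high in all. Origin: centre of its underside. It may have changed places with the cover.
- router: Bystander: trim router standing upright, 90 mm square base, 197 mm tall. Origin: centre of its underside.
- clamp: Bystander: blue plastic bar clamp lying flat, 190 mm long along its y, up to 130 mm across, 28 mm high. Origin: under the middle of its steel bar.
- dish: Bystander: square glass dish of screws, 110 x 110 x 35 mm. Origin: centre of its underside.
There are look-alikes about, which are no part of the job. Leave any yellow look-alike of the cover alone.

How it is judged:
By the outcome, as a careful person would: the job done as asked, in the order asked, and still so for the second after the job is handed in, with the robot touching nothing.
It also fails if it takes over 53 s, if anything falls off the work surface, if the arm or the gripper's body presses on something with over 40 N, if the wrist force passes 120 N, or if a joint passes its speed limit or range.

### The arm

A 6-joint arm with a two-finger parallel gripper is mounted at the origin on the work surface. World frame = base frame: x ahead of the robot, y to its left, z up, the work surface at z = 0. Lengths are in m, angles in rad, forces in N, time in s.
With the tool pointing down it reaches from about 0.3 to 0.75 m from the base axis. Payload 8.5 kg.
Tool frame: the origin (TCP) lies on the centre line of the jaws, within the pads' length; the fingertips stand 22 mm ahead of it and the grasp point (between the pads) lies 3 mm ahead of it; x points along the fingers, z is the direction in which the jaws open and shut, and the axes are right-handed (so a half turn about x gives the same grasp; the last joint's range is limited). The gripper opens to 85 mm and grips with 20 to 120 N. Pads are 22 mm wide; open, the fingers measure 114 mm over their backs; the gripper's body (76 mm by 85 mm) begins 54 mm behind the grasp point. The pads swing forward as they close: fully open they stand 13 mm farther back than shut.
Start: joints at [-1.381, 0.381, 1.297, -0, 1.464, -0.215], TCP at [0.217, -0.506, 0.253] pointing down, gripper open.
Joint ranges: [-3.11, 3.11], [-0.89, 2.33], [0.22, 2.48], [-1.42, 4.56], [0.17, 2.85], [-2.88, 2.88]. Speed limits (rad/s): [2.39, 2.39, 3.14, 3.14, 3.14, 3.14].

### API

Orientations are given as [roll, pitch, yaw] about the fixed x, y, z axes, in that order (R = Rz(yaw) Ry(pitch) Rx(roll)).
In Python, from cell import * gives the robot as it stands.
- The arm moves only by the shell command python3 -m jog 'ROWS'. ROWS is a JSON object of lists of equal length, an entry for each row: "fingers": the finger opening in m, from 0 to 0.0854; "dp": the shift along the tool's x, y, z in m, a list of three; "roll": the turn about the tool's x in rad. In form: {"fingers": [fingers, ...], "dp": [[x, y, z], ...], "roll": [roll, ...]}. A call has 1 to 20 rows; each row shifts and turns the commanded pose from where the row before left it, along the tool's axes as they then stand; what a row does not reach is not made up. A row lasts 1/10 s, in which the tool goes at most 50 mm and 8.59 degrees, less where a joint would pass 70% of its speed; a pose out of reach is approached as far as the arm can. A call with a gripper value outside its range is refused whole. The fingers move at their own pace and stop on an object; the grip force is fixed at half the most. Time passes only in rows, so rows that do not move let the fingers close. It gives the time, the measured TCP pose, the force and the opening at its end, in the units of the state.
- observe(): the state, without advancing time (a new reading comes with each control period).
- camera(name): name is "side" or "top"; returns a dict with "frame" (420x560x3 uint8, red, green, blue), "fx", "fy", "cx", "cy" (pixels), "dist_coeffs" ([k1, k2, p1, p2, k3] as OpenCV has them; the pictures are not rectified), "extrinsics" (4x4, takes a point from camera to world coordinates). Camera axes: x right, y down, z forward; pixel columns grow to the right and rows downward; lengths in m; the calibration is good to about 2 mm. A picture is of the moment at which its call begins. There is no depth.
- hand_in(): hands the job in, once; it reports no verdict.
The state is a dict: "time_s": time; "joints": joint angles; "qd": joint speeds; "tau": joint torques, N m; "tool_pos": TCP position; "ee_rot": TCP orientation; "ft_force": force on the tool from outside, world axes, zero at the start; "moment": the same for the moment, N m; "gripper_width": finger opening in m.
Only numpy, scipy, OpenCV 4.12 (cv2) and the standard library are available. Lean on these libraries where they do the work, as an engineer would, in place of code of your own. Each camera call takes 0.05 s, during which the arm holds its last target.

## Working session

There is one attempt and no reset: what is moved stays moved. The work goes in short steps, Python scripts to look and compute and a shell command to move; the robot and the scene stay as the last step left them, time stands still between calls to the robot, and variables do not carry over. Pictures are saved under pics/ and viewed, and the job is handed in when it is done.

```bash
ls; mkdir -p pics
python3 - <<'E'
from cell import *
import cv2,numpy as np,pickle
print(observe())
for n in ("side","top"):
    c=camera(n); cv2.imwrite(f"pics/{n}0.png",c["frame"][:,:,::-1])
    pickle.dump(c,open(f"{n}0.pkl","wb"))
    print(n,{k:np.round(v,4).tolist() for k,v in c.items() if k!="frame"})
E
```

```text
pics
{'time_s': 0.0, 'joints': array([-1.38130137e+00,  3.81205893e-01,  1.29827164e+00, -2.75175994e-05,
        1.46360574e+00, -2.15336347e-01]), 'qd': array([-0.00067422, -0.00042688, -0.00082183, -0.00026623,  0.00094576,
        0.00030997]), 'tau': array([-7.79569177e-05, -4.48462987e+01, -2.31276280e+01, -1.89272746e-04,
        4.77425128e-03,  5.44903727e-06]), 'tool_pos': array([ 0.21654687, -0.50528529,  0.25270278]), 'ee_rot': array([2.94460586, 1.56930546, 1.77864381]), 'ft_force': array([ 0.45250727,  0.1972358 , -0.20871402]), 'moment': array([-0.00941952, -0.00908311,  0.00787683]), 'gripper_width': 0.08543371847208675}
side {'fx': 497.8552, 'fy': 497.8552, 'cx': 278.0201, 'cy': 199.055, 'dist_coeffs': [0.0037, 0.0, 0.0, 0.0, 0.0], 'extrinsics': [[-0.7461, -0.51, 0.428, -0.0432], [-0.6657, 0.5583, -0.4951, 0.6493], [0.0136, -0.6543, -0.7561, 1.0228], [0.0, 0.0, 0.0, 1.0]]}
top {'fx': 515.5567, 'fy': 515.5567, 'cx': 275.4665, 'cy': 214.3292, 'dist_coeffs': [-0.105, 0.0, 0.0, 0.0, 0.0], 'extrinsics': [[0.0185, -0.9916, 0.1278, 0.2854], [-0.9998, -0.0184, 0.0015, 0.0719], [0.0008, -0.1279, -0.9918, 1.6096], [0.0, 0.0, 0.0, 1.0]]}
```

View pics/side0.png

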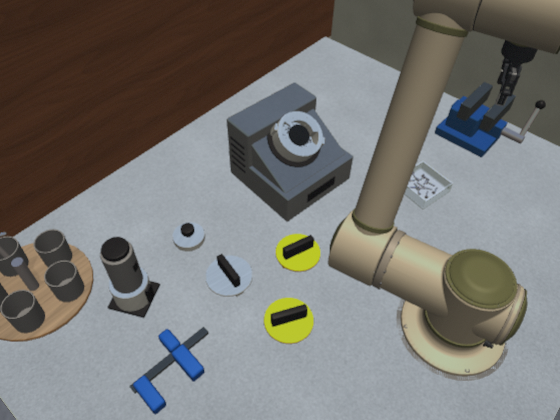

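View pics/top0.png

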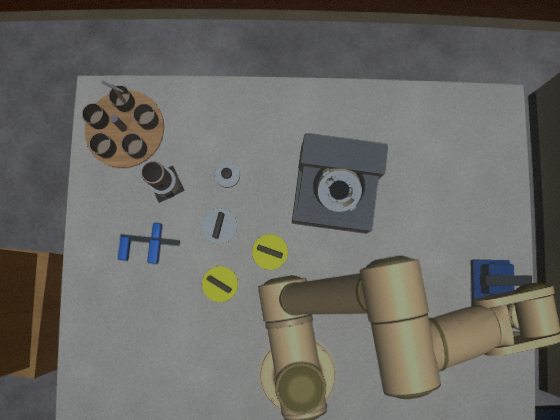

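Candidates for the cover:
- Silver disc with a straight bar at side (230,273) / top (219,226).
- Plain lid with a round knob at side (188,235) / top (227,174).
- Yellow look-alikes at side (298,250) and (289,319), top (270,252) and (219,284).

I choose the silver one with the bar and check it in close crops.

Run:
```python
import cv2,pickle,numpy as np
s=pickle.load(open("side0.pkl","rb"))["frame"][:,:,::-1];t=pickle.load(open("top0.pkl","rb"))["frame"][:,:,::-1]
def crop(im,u,v,w,h,k): return cv2.resize(im[v:v+h,u:u+w],None,fx=k,fy=k,interpolation=cv2.INTER_CUBIC)
a=crop(s,190,235,80,70,5);b=crop(t,185,190,80,70,5)
c=crop(s,260,100,80,70,5);d=crop(t,300,155,80,70,5)
cv2.imwrite("pics/c0.png",np.hstack([a,b]));cv2.imwrite("pics/c1.png",np.hstack([c,d]))
```

```text
(no output)
```

View pics/c0.png

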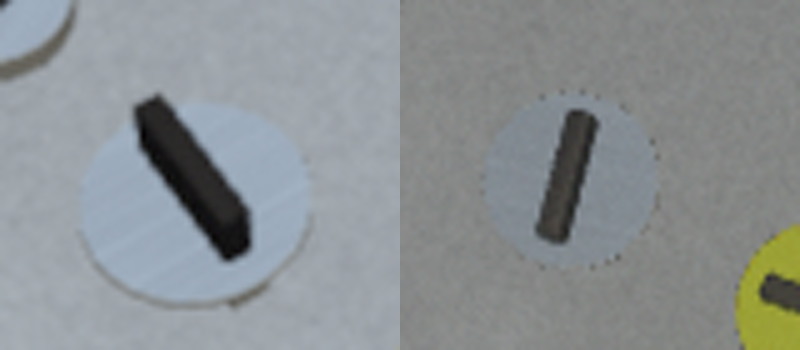

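View pics/c1.png

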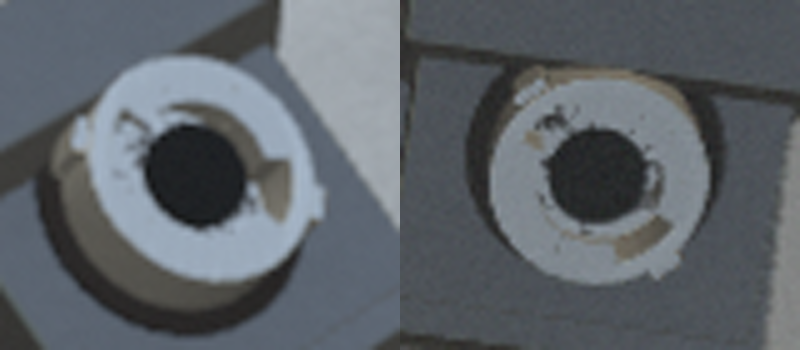

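```bash
cat > h.py <<'E'
import cv2,pickle,numpy as np
from scipy.optimize import least_squares
S=pickle.load(open("side0.pkl","rb"));T=pickle.load(open("top0.pkl","rb"))
def proj(c,P):
    E=np.linalg.inv(c["extrinsics"]);K=np.array([[c["fx"],0,c["cx"]],[0,c["fy"],c["cy"]],[0,0,1]])
    return cv2.projectPoints(np.asarray(P,float).reshape(-1,3),cv2.Rodrigues(E[:3,:3])[0],E[:3,3],K,np.array(c["dist_coeffs"]))[0].reshape(-1,2)
def ray(c,uv):
    K=np.array([[c["fx"],0,c["cx"]],[0,c["fy"],c["cy"]],[0,0,1]])
    n=cv2.undistortPoints(np.asarray(uv,float).reshape(-1,1,2),K,np.array(c["dist_coeffs"])).reshape(-1,2)
    return c["extrinsics"][:3,3],np.c_[n,np.ones(len(n))]@c["extrinsics"][:3,:3].T
def onplane(c,uv,p,n):
    o,d=ray(c,uv); return o+d*(((p-o)@n)/(d@n))[:,None]
def circ(c,R,r):
    a=np.linspace(0,2*np.pi,721);return c+r*(np.outer(np.cos(a),R[:,0])+np.outer(np.sin(a),R[:,1]))
def dist(pts,curve):
    D=np.linalg.norm(pts[:,None]-curve[None],axis=2);return D.min(1)*np.where([cv2.pointPolygonTest(curve.astype(np.float32).reshape(-1,1,2),tuple(map(float,p)),False)>0 for p in pts],-1,1)
def cr(pts,u,v,k=5): return (np.array(pts,float)+.5)/k+[u-.5,v-.5]
def colR(psi,th=0):
    z=np.array([np.sin(np.pi/6)*np.cos(psi),np.sin(np.pi/6)*np.sin(psi),np.cos(np.pi/6)])
    x0=np.array([-np.sin(psi),np.cos(psi),0]); y0=np.cross(z,x0)
    x=np.cos(th)*x0+np.sin(th)*y0
    return np.c_[x,np.cross(z,x),z]
E
python3 - <<'E'
from h import *
ez=np.array([0,0,1.])
# extractor yaw
B=onplane(T,[[305,134],[387,143]],np.array([0,0,.2]),ez);F=onplane(T,[[293,223],[373,232]],np.array([0,0,0.]),ez)
for q in(B,F): d=q[1]-q[0];print("edge",q.round(3).tolist(),np.linalg.norm(d),np.degrees(np.arctan2(d[1],d[0])))
# collar
ps=cr([(185,57),(100,110),(315,175),(200,283),(300,250),(250,276),(110,215),(140,258),(305,130),(260,83)],260,100)
pt=cr([(90,175),(311,172),(200,78),(195,285),(120,240),(155,272),(290,235),(280,108),(115,115)],300,155)
def f(p):
    R=colR(p[3]);C=circ(p[:3],R,.062);return np.r_[dist(ps,proj(S,C)),dist(pt,proj(T,C))]
o=least_squares(f,[.55,-.05,.18,np.pi])
print("collar",o.x[:3],np.degrees(o.x[3]),np.abs(o.fun).round(2))
# fixed psi variants
c=o.x[:3];R=colR(o.x[3])
for cam,pts,nm in((S,cr([(80,132),(318,205),(282,190)],260,100),"S"),(T,cr([(130,93),(265,263),(245,238)],300,155),"T")):
    P=(onplane(cam,pts,c,R[:,2])-c)@R;print(nm,(P*1000).round(1).tolist(),np.degrees(np.arctan2(P[:,1],P[:,0])).round(1))
# cover
ps=cr([(80,200),(312,200),(195,101),(190,303),(105,143),(285,140),(105,260),(285,260)],190,235)
pt=cr([(84,180),(257,180),(172,93),(172,266),(110,120),(235,120),(110,240),(235,242)],185,190)
g=lambda p:np.r_[dist(ps,proj(S,circ(np.r_[p,.0275],np.eye(3),.055))),dist(pt,proj(T,circ(np.r_[p,.0275],np.eye(3),.055)))]
o=least_squares(g,[.5,.2]);print("cover",o.x,np.abs(o.fun).round(2))
for cam,pts in((S,cr([(133,105),(160,95),(250,210),(224,221)],190,235)),(T,cr([(170,111),(198,118),(168,242),(137,233)],185,190))):
    P=onplane(cam,pts,np.array([0,0,.0635]),ez);print(P.round(4).tolist(),"ctr",P.mean(0));d=P[:2].mean(0)-P[2:].mean(0);print(np.linalg.norm(d),np.degrees(np.arctan2(d[1],d[0])))
E
```

```text
edge [[0.697, -0.005, 0.2], [0.676, -0.237, 0.2]] 0.23338466198352265 -95.13038402137512
edge [[0.466, 0.019, 0.0], [0.443, -0.233, 0.0]] 0.2534445180122569 -95.41358249213133
collar [ 0.53989449 -0.10687466  0.17763317] 168.83133746245014 [0.16 0.47 0.25 0.08 0.74 0.75 0.87 0.39 0.48 0.28 0.49 0.33 0.3  0.27
 1.26 0.37 0.95 0.33 0.35]
S [[-49.7, 45.2, 0.0], [46.1, -43.5, -0.0], [32.5, -28.0, 0.0]] [137.7 -43.3 -40.7]
T [[-51.2, 42.2, 0.0], [46.0, -39.8, 0.0], [31.4, -27.6, -0.0]] [140.5 -40.9 -41.3]
cover [0.45070906 0.24812083] [0.47 0.33 0.14 0.27 0.33 1.3  1.37 0.34 0.15 0.78 0.15 0.67 0.24 0.35
 0.69 0.07]
[[0.4902, 0.2469, 0.0635], [0.485, 0.2346, 0.0635], [0.4103, 0.2508, 0.0635], [0.4149, 0.2627, 0.0635]] ctr [0.45012817 0.24874763 0.0635    ]
0.07673869455654544 -12.090702861768676
[[0.4892, 0.2467, 0.0635], [0.4853, 0.2296, 0.0635], [0.4097, 0.2453, 0.0635], [0.4147, 0.2642, 0.0635]] ctr [0.44970924 0.24645174 0.0635    ]
0.07686915475815972 -12.518650170204644
```

Run:
```python
from h import *
ps=cr([(185,57),(100,110),(315,175),(200,283),(300,250),(250,276),(110,215),(140,258),(305,130),(260,83)],260,100)
pt=cr([(90,175),(311,172),(200,78),(195,285),(120,240),(155,272),(290,235),(280,108),(115,115)],300,155)
psi=np.radians(174.7)
def f(p):
    C=circ(p,colR(psi),.062);return np.r_[dist(ps,proj(S,C)),dist(pt,proj(T,C))]
o=least_squares(f,[.54,-.107,.178],loss="soft_l1",f_scale=.5);c=o.x;R=colR(psi)
print(c,o.fun.round(2))
for cam,pts,nm in((S,cr([(80,132),(318,205),(282,190)],260,100),"S"),(T,cr([(130,93),(265,263),(245,238)],300,155),"T")):
    P=(onplane(cam,pts,c,R[:,2])-c)@R;print(nm,(P*1000).round(1).tolist(),np.degrees(np.arctan2(P[:,1],P[:,0])).round(1))
th=np.radians(-41.5-4)
out=[]
for cam,u,v in((S,255,95),(T,295,150)):
    k=8;im=cv2.resize(cam["frame"][v:v+80,u:u+90,::-1],None,fx=k,fy=k,interpolation=cv2.INTER_CUBIC)
    out.append(im)
def draw(th,nm):
  o2=[]
  for im,cam,u,v in((out[0].copy(),S,255,95),(out[1].copy(),T,295,150)):
    R=colR(psi,th);k=8
    def pl(P,col):
        q=((proj(cam,c+np.array(P)/1000@R.T)-[u,v]+.5)*k).astype(int);cv2.polylines(im,[q],False,col,1)
    a=np.linspace(0,2*np.pi,181)
    for r in(62,36): pl(np.c_[r*np.cos(a),r*np.sin(a),0*a],(0,0,255))
    for s in(1,-1): pl([[s*33,-14,0],[s*50,-14,0],[s*50,14,0],[s*33,14,0]],(0,255,0))
    pl([[-70,0,0],[70,0,0]],(255,255,0))
    o2.append(cv2.resize(im,(560,498))[:, :400*1+160])
  cv2.imwrite(nm,cv2.resize(np.hstack(o2),(800,356)))
draw(th,"pics/ov0.png")
```

```text
[ 0.5391335  -0.10622187  0.17878444] [-0.08 -0.37  0.13  0.45  0.73 -0.67 -0.18  1.07  1.    0.24  0.33 -0.11
 -0.08  0.12 -1.7  -0.73 -0.66 -0.21  0.52]
S [[-47.2, 48.8, -0.0], [43.2, -47.2, -0.0], [30.6, -30.6, -0.0]] [134.  -47.5 -45. ]
T [[-46.9, 47.9, -0.0], [43.0, -44.0, 0.0], [29.4, -30.2, -0.0]] [134.4 -45.6 -45.8]
```

View pics/ov0.png

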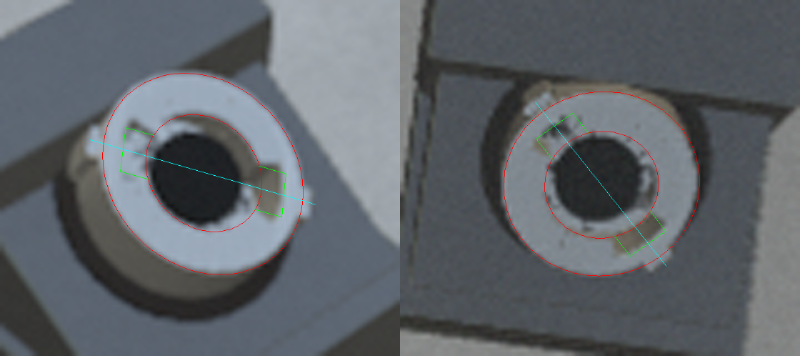

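```bash
cat >> h.py <<'E'
from scipy.spatial.transform import Rotation as Ro
def tool(o): return Ro.from_euler("xyz",o["ee_rot"]).as_matrix()
def st():
    from cell import observe
    o=observe();R=tool(o)
    print("t %.2f"%o["time_s"],"p",(o["tool_pos"]*1000).round(1),"F",o["ft_force"].round(1),"M",o["moment"].round(2),"w %.1f"%(o["gripper_width"]*1000),"q",o["joints"].round(2));print("R",R.round(3).tolist())
    return o,R
def go(target):
    o,R=st();d=R.T@(np.array(target)-o["tool_pos"]);print("dp mm",(d*1000).round(1));return d
E
python3 -c "
from h import *
go([.65,-.06,.40])"
python3 -m jog '{"fingers":[0.085],"dp":[[-0.01,0,0]],"roll":[0]}'
```

```text
t 0.10 p [ 216.6 -505.3  252.8] F [-0.4 -0.6  0.1] M [-0.08  0.01  0.01] w 85.6 q [-1.38  0.38  1.3  -0.    1.46 -0.22]
R [[-0.0, 0.919, 0.394], [0.001, 0.394, -0.919], [-1.0, 0.0, -0.001]]
dp mm [-146.8  573.8 -238.8]
time_s: 0.2
tool_pos: [0.2165, -0.505, 0.2623]
ee_rot: [2.928, 1.567, 1.762]
ft_force: [-1.1, -0.1, 0.0]
gripper_width: 0.0848
```

```bash
python3 -m jog '{"fingers":[0.085,0.085,0.085,0.085,0.085,0.085,0.085,0.085,0.085,0.085,0.085,0.085,0.085,0.085,0.085],"dp":[[-0.04,0.01,0],[-0.04,0.02,0],[-0.03,0.035,-0.015],[-0.02,0.04,-0.017],[-0.01,0.045,-0.018],[0,0.045,-0.019],[0,0.045,-0.019],[0,0.045,-0.019],[0,0.045,-0.019],[0,0.045,-0.019],[0,0.045,-0.019],[0,0.045,-0.019],[0,0.045,-0.019],[0,0.04,-0.019],[0,0.03,-0.018]],"roll":[0,0,0,0,0,0,0,0,0,0,0,0,0,0,0]}'; python3 -c "
from h import *
go([.75,-.07,.40])"
```

```text
time_s: 1.7
tool_pos: [0.6568, -0.0552, 0.4033]
ee_rot: [-2.547, 1.57, 2.571]
ft_force: [0.0, -0.3, -0.3]
gripper_width: 0.0849
t 1.70 p [656.8 -55.2 403.3] F [ 0.  -0.3 -0.3] M [ 0.04 -0.    0.01] w 84.9 q [-0.26  0.56  0.57  0.    2.01  0.9 ]
R [[-0.0, 0.919, 0.395], [0.0, 0.395, -0.919], [-1.0, -0.0, -0.0]]
dp mm [ 3.3 79.8 50.4]
```

```bash
python3 -m jog '{"fingers":[0.085,0.085,0.085],"dp":[[0,0.037,0.016],[0,0.037,0.016],[0,0.037,0.016]],"roll":[0,0,0]}'; python3 -c "
from h import *
st()"; python3 -m jog '{"fingers":[0.085,0.085],"dp":[[0,0.037,0.016],[0,0.037,0.016]],"roll":[0,0]}'; python3 -c "
from h import *
st()"
```

```text
time_s: 2.0
tool_pos: [0.7414, -0.0545, 0.3724]
ee_rot: [1.369, 1.562, 0.204]
ft_force: [0.4, -0.9, -1.9]
gripper_width: 0.085
t 2.00 p [741.4 -54.5 372.4] F [ 0.4 -0.9 -1.9] M [ 0.02  0.03 -0.07] w 85.0 q [-0.23  0.79  0.23  0.    2.12  0.93]
R [[0.009, 0.919, 0.394], [0.002, 0.394, -0.919], [-1.0, 0.009, 0.002]]
time_s: 2.2
tool_pos: [0.7693, -0.0516, 0.3493]
ee_rot: [1.097, 1.511, -0.069]
ft_force: [0.5, 0.2, -0.6]
gripper_width: 0.085
t 2.20 p [769.3 -51.6 349.3] F [ 0.5  0.2 -0.6] M [-0.02  0.06 -0.09] w 85.0 q [-0.22  0.82  0.22  0.01  2.04  0.95]
R [[0.06, 0.918, 0.393], [-0.004, 0.394, -0.919], [-0.998, 0.053, 0.027]]
```

```bash
python3 -m jog '{"fingers":[0.085,0.085],"dp":[[0,-0.037,-0.016],[0,-0.037,-0.016]],"roll":[0,0]}'; python3 -c "
from h import *
st()"; python3 -m jog '{"fingers":[0.085,0.085],"dp":[[0,-0.037,-0.016],[0,-0.037,-0.016]],"roll":[0,0]}'; python3 -c "
from h import *
st()"
```

```text
time_s: 2.4
tool_pos: [0.6958, -0.052, 0.3423]
ee_rot: [1.108, 1.515, -0.058]
ft_force: [0.0, -1.1, 1.7]
gripper_width: 0.0851
t 2.40 p [695.8 -52.  342.3] F [ 0.  -1.1  1.7] M [ 0.01 -0.02  0.04] w 85.1 q [-0.25  0.61  0.65  0.01  1.82  0.92]
R [[0.056, 0.918, 0.393], [-0.003, 0.394, -0.919], [-0.998, 0.05, 0.025]]
time_s: 2.6
tool_pos: [0.6132, -0.0513, 0.3417]
ee_rot: [1.093, 1.51, -0.073]
ft_force: [1.0, 0.0, 1.4]
gripper_width: 0.0851
t 2.60 p [613.2 -51.3 341.7] F [1.  0.  1.4] M [ 0.02  0.01 -0.03] w 85.1 q [-0.28  0.43  0.96  0.01  1.69  0.89]
R [[0.06, 0.917, 0.393], [-0.004, 0.394, -0.919], [-0.998, 0.054, 0.028]]
```

```bash
python3 -c "
from h import *
d=go([.451,.248,.16])
o,R=st()
b=np.radians(-12.3); j=np.array([np.sin(b),-np.cos(b),0]); print('roll',np.arctan2(-(R.T@j)[1],(R.T@j)[2]), R.T@j)"
```

```text
t 2.60 p [613.2 -51.3 341.7] F [1.  0.  1.4] M [ 0.02  0.01 -0.03] w 85.1 q [-0.28  0.43  0.96  0.01  1.69  0.89]
R [[0.06, 0.917, 0.393], [-0.004, 0.394, -0.919], [-0.998, 0.054, 0.028]]
dp mm [ 170.3  -40.6 -343.9]
t 2.60 p [613.2 -51.3 341.7] F [1.  0.  1.4] M [ 0.02  0.01 -0.03] w 85.1 q [-0.28  0.43  0.96  0.01  1.69  0.89]
R [[0.06, 0.917, 0.393], [-0.004, 0.394, -0.919], [-0.998, 0.054, 0.028]]
roll 0.6193930992020206 [-0.00852365 -0.58052002  0.81420136]
```

```bash
python3 -m jog '{"fingers":[0.085,0.085,0.085,0.085,0.085,0.085,0.085,0.085,0.085,0.085,0.085],"dp":[[0,-0.004,-0.034],[0,-0.004,-0.034],[0,-0.004,-0.034],[0,-0.004,-0.034],[0.01,-0.004,-0.034],[0.02,-0.004,-0.034],[0.025,-0.004,-0.034],[0.03,-0.004,-0.034],[0.03,-0.004,-0.034],[0.03,-0.004,-0.034],[0.025,0,-0.004]],"roll":[0,0,0,0,0,0,0,0,0,0,0]}'
python3 -m jog '{"fingers":[0.085,0.085,0.085,0.085,0.085],"dp":[[0,0,0],[0,0,0],[0,0,0],[0,0,0],[0,0,0]],"roll":[0.124,0.124,0.124,0.124,0.124]}'
python3 -c "
from h import *
go([.4515,.248,.055])"
```

```text
time_s: 3.7
tool_pos: [0.4514, 0.2506, 0.1591]
ee_rot: [1.099, 1.512, -0.063]
ft_force: [0.5, -0.9, -1.2]
gripper_width: 0.0848
time_s: 4.2
tool_pos: [0.4537, 0.2483, 0.1606]
ee_rot: [1.723, 1.51, -0.068]
ft_force: [0.1, 0.3, 0.0]
gripper_width: 0.0846
t 4.20 p [453.7 248.3 160.6] F [0.1 0.3 0. ] M [ 0.02 -0.01 -0.01] w 84.6 q [ 0.28  0.4   1.57 -0.02  1.12  2.08]
R [[0.06, 0.974, -0.218], [-0.004, -0.218, -0.976], [-0.998, 0.06, -0.009]]
dp mm [105.3  -8.4   1.7]
```

```bash
python3 -m jog '{"fingers":[0.085,0.085,0.085,0.085],"dp":[[0.035,-0.003,0.0006],[0.035,-0.003,0.0006],[0.025,-0.002,0],[0.01,0,0]],"roll":[0,0,0,0]}'
python3 - <<'E'
from h import *
from cell import *
st()
c=camera("side");im=c["frame"][200:340,160:320,::-1];cv2.imwrite("pics/s1.png",cv2.resize(im,None,fx=4,fy=4,interpolation=cv2.INTER_CUBIC))
E
```

```text
time_s: 4.6
tool_pos: [0.451, 0.2481, 0.0531]
ee_rot: [1.696, 1.514, -0.09]
ft_force: [0.5, 0.7, 0.5]
gripper_width: 0.0851
t 4.60 p [451.  248.1  53.1] F [0.5 0.7 0.5] M [0.04 0.02 0.02] w 85.1 q [ 0.28  0.55  1.7  -0.03  0.84  2.09]
R [[0.057, 0.975, -0.213], [-0.005, -0.213, -0.977], [-0.998, 0.057, -0.007]]
```

View pics/s1.png

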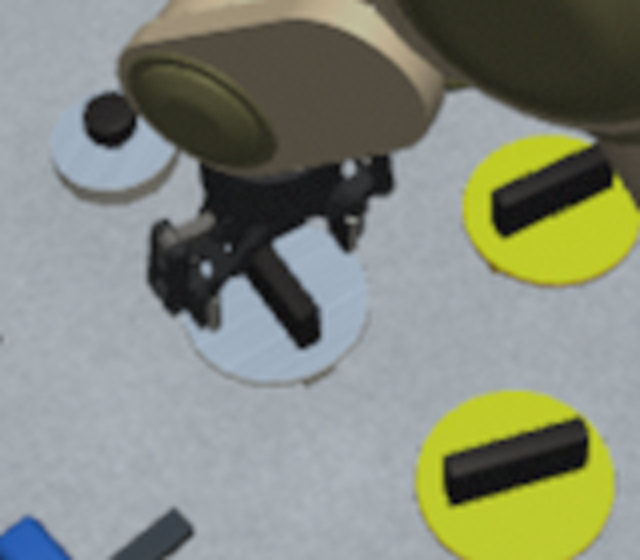

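The open fingers straddle the bar, one at crop (180,285) and the other at (345,215), with the bar centred between them. Closing now, then a small lift.

```bash
python3 -m jog '{"fingers":[0.06,0.03,0,0,0,0,0,0],"dp":[[-0.002,0,0],[0,0,0],[0,0,0],[0,0,0],[0,0,0],[0,0,0],[0,0,0],[0,0,0]],"roll":[0,0,0,0,0,0,0,0]}'
python3 -c "
from h import *
o,R=st()
print('cover z in tool',R.T@[0,0,1]);np.save('zt.npy',R.T@[0,0,1])"
```

```text
time_s: 5.45
tool_pos: [0.4518, 0.2483, 0.0573]
ee_rot: [1.718, 1.51, -0.067]
ft_force: [-0.2, 0.0, 6.5]
gripper_width: 0.0151
t 5.45 p [451.8 248.3  57.3] F [-0.2  0.   6.5] M [-0.27  0.11  0.05] w 15.1 q [ 0.28  0.54  1.69 -0.03  0.85  2.09]
R [[0.061, 0.975, -0.213], [-0.004, -0.213, -0.977], [-0.998, 0.06, -0.009]]
cover z in tool [-0.99813442  0.06039025 -0.00898344]
```

```bash
python3 -m jog '{"fingers":[0,0,0,0,0,0],"dp":[[-0.02,0,0],[-0.04,0,0],[-0.05,0,0],[-0.05,0,0],[-0.05,0,0],[-0.05,0,0]],"roll":[0,0,0,0,0,0]}'
python3 - <<'E'
from h import *
from cell import *
c=camera("side");cv2.imwrite("pics/s2.png",c["frame"][:,:,::-1])
go([.68,-.063,.36])
E
```

```text
time_s: 6.05
tool_pos: [0.435, 0.2491, 0.3178]
ee_rot: [1.706, 1.512, -0.08]
ft_force: [1.2, 0.5, -4.4]
gripper_width: 0.0152
t 6.10 p [436.6 249.9 326.4] F [1.2 0.1 6.2] M [ 0.02 -0.2   0.02] w 14.9 q [ 0.29  0.23  1.31 -0.02  1.53  2.08]
R [[0.072, 0.974, -0.213], [-0.0, -0.213, -0.977], [-0.997, 0.07, -0.015]]
dp mm [-15.9 306.3 253.4]
```

View pics/s2.png

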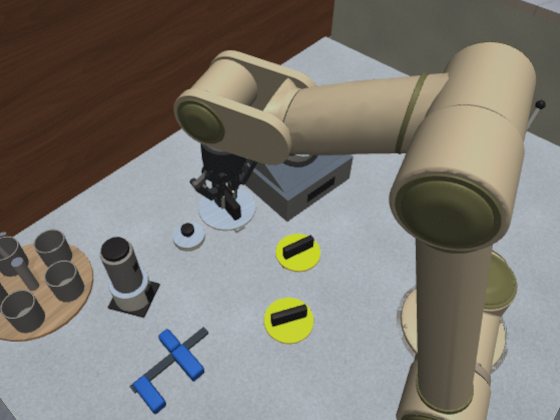

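The cover is in the jaws at about (228,212), clear of the bench, and the bystanders haven't moved. Next I go out to full reach, where the arm tilts the tool outward.

```bash
python3 -m jog '{"fingers":[0,0,0,0,0,0,0,0,0,0],"dp":[[-0.002,0.034,0.028],[-0.002,0.034,0.028],[-0.002,0.034,0.028],[-0.002,0.034,0.028],[-0.002,0.034,0.028],[-0.002,0.034,0.028],[-0.002,0.034,0.028],[-0.002,0.034,0.028],[0,0.034,0.028],[0,0,0]],"roll":[0,0,0,0,0,0,0,0,0,0]}'
python3 - <<'E'
from h import *
o,R=st();
u=np.array([np.cos(-.0925),np.sin(-.0925),0]);print("out40 in tool",R.T@u*40)
E
```

```text
time_s: 7.1
tool_pos: [0.6816, -0.067, 0.3443]
ee_rot: [1.709, 1.515, -0.082]
ft_force: [-0.1, 0.2, -3.5]
gripper_width: 0.0151
t 7.10 p [681.6 -67.  344.3] F [-0.1  0.2 -3.5] M [ 0.04  0.1  -0.  ] w 15.1 q [-0.27  0.58  0.7   0.01  1.8   1.52]
R [[0.056, 0.974, -0.218], [-0.005, -0.218, -0.976], [-0.998, 0.055, -0.008]]
out40 in tool [ 2.22771001 39.61240735 -5.08866307]
```

```bash
python3 -m jog '{"fingers":[0,0,0,0,0,0],"dp":[[-0.01,0.045,-0.006],[-0.01,0.045,-0.006],[-0.01,0.045,-0.006],[-0.01,0.045,-0.006],[-0.01,0.045,-0.006],[0,0,0]],"roll":[0,0,0,0,0,0]}'
python3 - <<'E'
from h import *
o,R=st();u=np.array([np.cos(-.0925),np.sin(-.0925),0]);print("out40 in tool",R.T@u*40)
E
```

```text
time_s: 7.7
tool_pos: [0.7867, -0.0701, 0.3457]
ee_rot: [1.712, 1.442, -0.074]
ft_force: [0.1, 0.8, -5.1]
gripper_width: 0.0153
t 7.70 p [786.7 -70.1 345.7] F [ 0.1  0.8 -5.1] M [ 0.04  0.2  -0.09] w 15.3 q [-0.24  0.83  0.23  0.02  1.96  1.55]
R [[0.128, 0.969, -0.212], [-0.009, -0.213, -0.977], [-0.992, 0.127, -0.018]]
out40 in tool [ 5.14456314 39.37206554 -4.83465871]
```

```bash
python3 -m jog '{"fingers":[0,0,0,0,0,0,0,0,0,0],"dp":[[-0.01,0.045,-0.006],[-0.01,0.045,-0.006],[-0.01,0.045,-0.006],[-0.01,0.045,-0.006],[-0.01,0.045,-0.006],[-0.01,0.045,-0.006],[-0.01,0.045,-0.006],[-0.01,0.045,-0.006],[-0.01,0.045,-0.006],[0,0,0]],"roll":[0,0,0,0,0,0,0,0,0,0]}'
python3 - <<'E'
from h import *
o,R=st();u=np.array([np.cos(-.0925),np.sin(-.0925),0]);print("out40 in tool",R.T@u*40)
E
```

```text
time_s: 8.7
tool_pos: [0.8462, -0.0736, 0.3515]
ee_rot: [1.7, 1.203, -0.086]
ft_force: [-0.4, -0.4, -3.7]
gripper_width: 0.0152
t 8.70 p [846.2 -73.6 351.5] F [-0.4 -0.4 -3.7] M [ 0.08  0.44 -0.03] w 15.2 q [-0.24  0.84  0.22  0.06  1.72  1.56]
R [[0.359, 0.911, -0.205], [-0.031, -0.208, -0.978], [-0.933, 0.357, -0.046]]
out40 in tool [14.39977362 37.03947626 -4.55233105]
```

```bash
python3 -m jog '{"fingers":[0,0,0,0],"dp":[[0.005,0.04,-0.006],[0.005,0.04,-0.006],[0.005,0.04,-0.006],[0,0,0]],"roll":[0,0,0,0]}'
python3 - <<'E'
from h import *
o,R=st();print(np.degrees(np.arccos(-R[2,0])),np.degrees(np.arctan2(R[1,0],R[0,0])))
E
```

```text
time_s: 9.1
tool_pos: [0.8741, -0.0737, 0.3312]
ee_rot: [1.702, 1.14, -0.084]
ft_force: [0.5, 0.2, -4.7]
gripper_width: 0.0151
t 9.10 p [874.1 -73.7 331.2] F [ 0.5  0.2 -4.7] M [ 0.01  0.45 -0.05] w 15.1 q [-0.24  0.87  0.22  0.06  1.62  1.57]
R [[0.416, 0.887, -0.202], [-0.035, -0.206, -0.978], [-0.909, 0.414, -0.055]]
24.6816538586603 -4.828441597993984
```

```bash
python3 -m jog '{"fingers":[0,0,0,0,0],"dp":[[-0.005,0.045,-0.008],[-0.005,0.045,-0.008],[-0.005,0.045,-0.008],[-0.005,0.045,-0.008],[0,0,0]],"roll":[0,0,0,0,0]}'
python3 - <<'E'
from h import *
o,R=st();print(np.degrees(np.arccos(-R[2,0])),np.degrees(np.arctan2(R[1,0],R[0,0])))
E
```

```text
time_s: 9.6
tool_pos: [0.8889, -0.0672, 0.36]
ee_rot: [1.701, 1.029, -0.084]
ft_force: [-0.6, 0.7, -3.0]
gripper_width: 0.015
t 9.60 p [888.9 -67.2 360. ] F [-0.6  0.7 -3. ] M [0.05 0.62 0.  ] w 15.0 q [-0.23  0.85  0.22  0.07  1.53  1.58]
R [[0.514, 0.836, -0.194], [-0.043, -0.201, -0.979], [-0.857, 0.511, -0.067]]
31.044576477476063 -4.812919016589666
```

```bash
cat >> h.py <<'E'
cc=np.array([.5391,-.1062,.1788]);CR=colR(np.radians(174.7),np.radians(-46))
def setg():
    o={"ee_rot":[1.718,1.51,-.067]};R=tool(o);p=np.array([.4518,.2483,.0573])
    b=np.radians(-12.3)
    return R.T@(np.array([.4505,.248,0])-p), R.T@np.array([np.cos(b),np.sin(b),0]), R.T@np.array([0,0,1.])
def plan(h,phi=0,ori=None):
    """dp, roll to put cover underside h above rim; roll first then dp in tool axes after the roll"""
    o,R=st();ot,bx,bz=setg() if ori is None else ori
    P=CR.T@(o["tool_pos"]+R@ot-cc);B=CR.T@(R@bx);Z=CR.T@(R@bz)
    print("cover in collar mm",(P*1000).round(1),"bar deg",np.degrees(np.arctan2(B[1],B[0])).round(1),"z axis",Z.round(3))
    a=np.degrees(np.arctan2(B[1],B[0]));da=(phi-a+90)%180-90
    r=-np.radians(da);R2=R@Ro.from_rotvec([r,0,0]).as_matrix()
    t=cc+CR@np.array([0,0,h]);d=R2.T@(t-R2@ot-o["tool_pos"])
    print("roll",round(r,3),"then dp mm",(d*1000).round(1),"toolx.collar",(CR.T@R[:,0]).round(3))
E
python3 -c "
from h import *
print(setg());plan(.05)"
```

```text
(array([ 0.05711655, -0.00464802,  0.00107978]), array([6.00975679e-02, 9.98192233e-01, 7.39857055e-04]), array([-0.99815247,  0.06010178, -0.00891166]))
t 9.60 p [888.9 -67.2 360. ] F [-0.6  0.7 -3. ] M [0.05 0.62 0.  ] w 15.0 q [-0.23  0.85  0.22  0.07  1.53  1.58]
R [[0.514, 0.836, -0.194], [-0.043, -0.201, -0.979], [-0.857, 0.511, -0.067]]
cover in collar mm [-326.5  216.7  -72.6] bar deg 128.9 z axis [-0.029  0.032  0.999]
roll -0.892 then dp mm [-129.9 -323.5 -219.7] toolx.collar [-0.016  0.009 -1.   ]
```

```bash
python3 -c "
from h import *
o,R=st();ot,_,_=setg();t=cc+CR@np.array([0,0,.09]);print(R.T@(t-R@ot-o['tool_pos'])*1000)"
```

```text
t 9.60 p [888.9 -67.2 360. ] F [-0.6  0.7 -3. ] M [0.05 0.62 0.  ] w 15.0 q [-0.23  0.85  0.22  0.07  1.53  1.58]
R [[0.514, 0.836, -0.194], [-0.043, -0.201, -0.979], [-0.857, 0.511, -0.067]]
[-169.91581884 -370.86429226  116.72053094]
```

```bash
python3 -m jog '{"fingers":[0,0,0,0,0,0,0,0,0,0,0,0],"dp":[[-0.016,-0.036,0.011],[-0.016,-0.036,0.011],[-0.016,-0.036,0.011],[-0.016,-0.036,0.011],[-0.016,-0.036,0.011],[-0.016,-0.036,0.011],[-0.016,-0.036,0.011],[-0.016,-0.036,0.011],[-0.016,-0.036,0.011],[-0.016,-0.036,0.011],[-0.01,-0.01,0.006],[0,0,0]],"roll":[0,0,0,0,0,0,0,0,0,0,0,0]}'
python3 -m jog '{"fingers":[0,0,0,0,0,0,0,0],"dp":[[0,0,0],[0,0,0],[0,0,0],[0,0,0],[0,0,0],[0,0,0],[0,0,0],[0,0,0]],"roll":[-0.12,-0.13,-0.13,-0.13,-0.13,-0.13,-0.12,0]}'
python3 - <<'E'
from h import *
from cell import *
plan(.04)
c=camera("side");cv2.imwrite("pics/s3.png",c["frame"][:,:,::-1])
c=camera("top");cv2.imwrite("pics/t3.png",c["frame"][:,:,::-1])
E
```

```text
time_s: 10.8
tool_pos: [0.4774, -0.0993, 0.3107]
ee_rot: [1.699, 1.031, -0.088]
ft_force: [0.7, 0.5, -4.0]
gripper_width: 0.0149
time_s: 11.6
tool_pos: [0.4796, -0.0991, 0.3099]
ee_rot: [0.81, 1.032, -0.084]
ft_force: [-0.4, 0.4, -3.2]
gripper_width: 0.0149
t 11.60 p [479.6 -99.1 309.9] F [-0.4  0.4 -3.2] M [ 0.09  0.56 -0.01] w 14.9 q [-0.57  0.04  1.69  0.3   0.95  0.21]
R [[0.511, 0.677, 0.529], [-0.043, 0.635, -0.772], [-0.858, 0.372, 0.354]]
cover in collar mm [-7.1  9.8 86.4] bar deg 179.9 z axis [-0.046 -0.016  0.999]
roll -0.001 then dp mm [ 46.2  -7.7 -10.2] toolx.collar [-0.014  0.008 -1.   ]
```

View pics/s3.png

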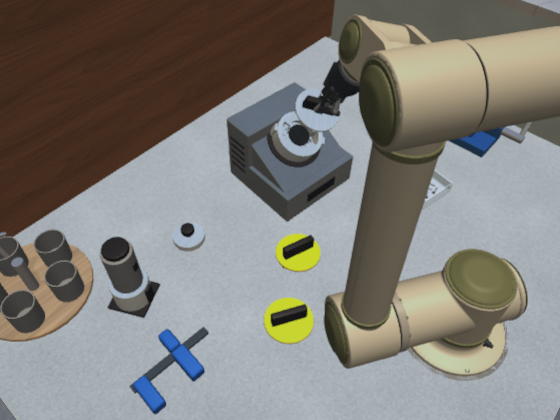

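View pics/t3.png

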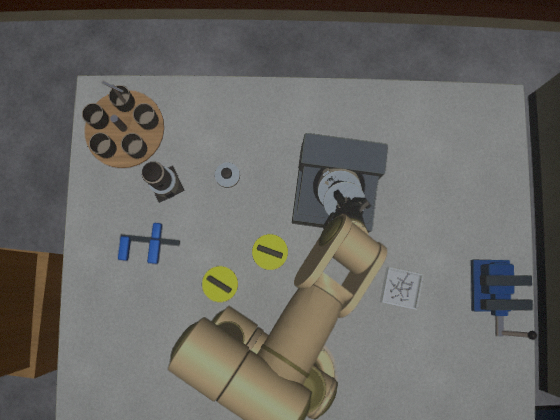

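The cover is held above the collar at side (315,105) and top (343,190), with the right tilt. I lower it to about 25 mm over the rim and compare it with the projected model.

```bash
python3 -m jog '{"fingers":[0,0,0,0,0],"dp":[[0.02,-0.003,-0.005],[0.02,-0.003,-0.005],[0.01,-0.002,0],[0.007,0,0],[0,0,0]],"roll":[0,0,0,0,0]}'
cat > ov.py <<'E'
from h import *
from cell import *
import sys
nm=sys.argv[1]
plan(.0)
o,R=observe(),None;R=tool(o);ot,bx,bz=setg()
C=o["tool_pos"]+R@ot;z=R@bz;x=R@bx;x-=z*(x@z);x/=np.linalg.norm(x);CV=np.c_[x,np.cross(z,x),z]
out=[]
for cam,u,v in((camera("side"),260,70),(camera("top"),300,145)):
    k=5;im=cv2.resize(cam["frame"][v:v+100,u:u+80,::-1],None,fx=k,fy=k,interpolation=cv2.INTER_CUBIC)
    raw=im.copy()
    def pl(P,c,A,col):
        q=((proj(cam,c+np.array(P)/1000@A.T)-[u,v]+.5)*k).astype(int);cv2.polylines(im,[q],False,col,1)
    a=np.linspace(0,2*np.pi,91)
    pl(np.c_[55*np.cos(a),55*np.sin(a),0*a+27.5],C,CV,(0,0,255))
    pl([[-40,-8,63.5],[40,-8,63.5],[40,8,63.5],[-40,8,63.5],[-40,-8,63.5]],C,CV,(0,255,0))
    for s in(1,-1):pl([[s*33,-10,0],[s*46,-10,0],[s*46,10,0],[s*33,10,0]],C,CV,(255,0,255))
    pl(np.c_[62*np.cos(a),62*np.sin(a),0*a],cc,CR,(0,255,255))
    for s in(1,-1):pl([[s*33,-14,0],[s*50,-14,0],[s*50,14,0],[s*33,14,0]],cc,CR,(0,255,255))
    out.append(im);cv2.imwrite(f"pics/{nm}_{'st'[len(out)-1]}raw.png",raw)
cv2.imwrite(f"pics/{nm}.png",np.hstack(out))
E
python3 ov.py ov1
```

```text
time_s: 12.2
tool_pos: [0.4978, -0.099, 0.254]
ee_rot: [0.813, 1.033, -0.083]
ft_force: [0.6, 1.6, -3.5]
gripper_width: 0.0151
t 12.20 p [497.8 -99.  254. ] F [ 0.6  1.6 -3.5] M [ 0.06  0.57 -0.03] w 15.1 q [-0.54  0.13  1.76  0.32  0.79  0.18]
R [[0.511, 0.679, 0.528], [-0.043, 0.633, -0.773], [-0.859, 0.372, 0.352]]
cover in collar mm [ 0.6  0.  28.8] bar deg 179.8 z axis [-0.047 -0.015  0.999]
roll -0.004 then dp mm [28.8  0.2 -0.2] toolx.collar [-0.014  0.007 -1.   ]
```

View pics/ov1.png

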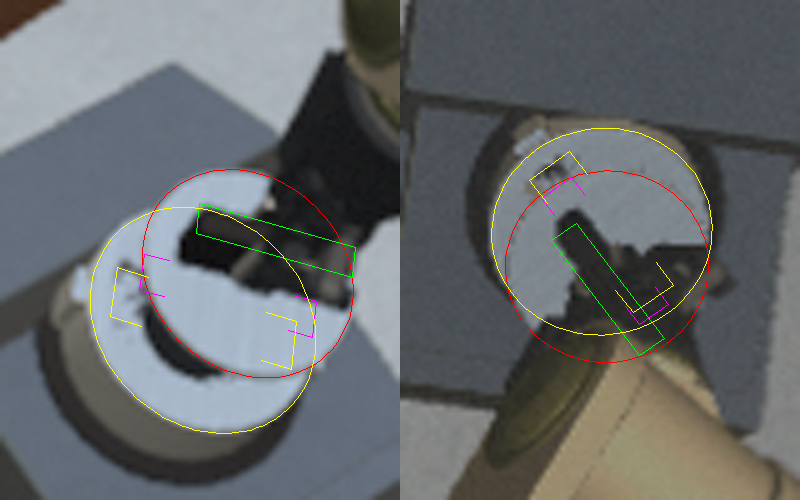

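View pics/ov1_sraw.png

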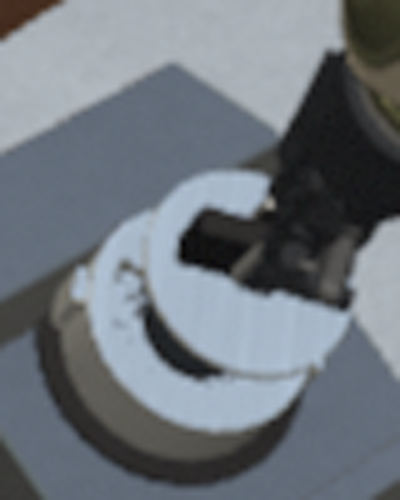

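The projected flange and bar fit the picture: flange bottom edge at (265,375), bar's left end at (200,208). By dead reckoning the lugs are centred on the gaps. I go down slowly and watch the force.

```bash
python3 -m jog '{"fingers":[0,0,0,0],"dp":[[0.012,0,0],[0.01,0,0],[0.006,0,0],[0,0,0]],"roll":[0,0,0,0]}'; python3 -c "
from h import *
plan(-.007)"
python3 -m jog '{"fingers":[0,0,0],"dp":[[0.003,0,0],[0.003,0,0],[0,0,0]],"roll":[0,0,0]}'; python3 -c "
from h import *
plan(-.007)"
```

```text
time_s: 12.7
tool_pos: [0.512, -0.0995, 0.2295]
ee_rot: [0.815, 1.033, -0.081]
ft_force: [1.0, 3.4, -3.3]
gripper_width: 0.0149
t 12.70 p [512.  -99.5 229.5] F [ 1.   3.4 -3.3] M [0.66 0.36 0.42] w 14.9 q [-0.52  0.18  1.77  0.34  0.72  0.17]
R [[0.51, 0.678, 0.529], [-0.041, 0.633, -0.773], [-0.859, 0.372, 0.351]]
cover in collar mm [-0.1 -0.6  0.5] bar deg 179.8 z axis [-0.046 -0.014  0.999]
roll -0.003 then dp mm [ 7.5 -0.2  0.5] toolx.collar [-0.014  0.005 -1.   ]
time_s: 13.0
tool_pos: [0.5153, -0.0999, 0.2251]
ee_rot: [0.814, 1.031, -0.082]
ft_force: [2.1, 5.0, -1.8]
gripper_width: 0.0147
t 13.00 p [515.3 -99.9 225.1] F [ 2.1  5.  -1.8] M [ 0.92 -0.14  0.5 ] w 14.7 q [-0.52  0.19  1.77  0.34  0.71  0.17]
R [[0.512, 0.678, 0.528], [-0.042, 0.633, -0.773], [-0.858, 0.373, 0.353]]
cover in collar mm [-0.5 -0.  -4.9] bar deg 179.8 z axis [-0.045 -0.016  0.999]
roll -0.003 then dp mm [ 2.1 -0.6 -0. ] toolx.collar [-0.015  0.007 -1.   ]
```

```bash
python3 ov.py ov2; python3 -c "
from h import *
o,R=st();print('F collar',CR.T@(o['ft_force']-[0,0,-3.6]),'M',CR.T@o['moment']);print(CR.round(3))"
```

```text
t 13.00 p [515.3 -99.9 225.1] F [ 2.1  5.  -1.8] M [ 0.92 -0.14  0.5 ] w 14.7 q [-0.52  0.19  1.77  0.34  0.71  0.17]
R [[0.512, 0.678, 0.528], [-0.042, 0.633, -0.773], [-0.858, 0.373, 0.353]]
cover in collar mm [-0.5 -0.  -4.9] bar deg 179.8 z axis [-0.045 -0.016  0.999]
roll -0.003 then dp mm [-4.9 -0.5  0. ] toolx.collar [-0.015  0.007 -1.   ]
t 13.10 p [515.2 -99.9 225.1] F [ 3.3  5.7 -1.8] M [ 1.11 -0.29  0.63] w 14.9 q [-0.52  0.19  1.77  0.34  0.71  0.17]
R [[0.512, 0.678, 0.528], [-0.042, 0.633, -0.773], [-0.858, 0.373, 0.353]]
F collar [-6.50721869 -1.97033974  0.13771826] M [-0.80478542  1.03716794 -0.01706386]
[[-0.684  0.533 -0.498]
 [-0.634 -0.772  0.046]
 [-0.36   0.347  0.866]]
```

View pics/ov2.png

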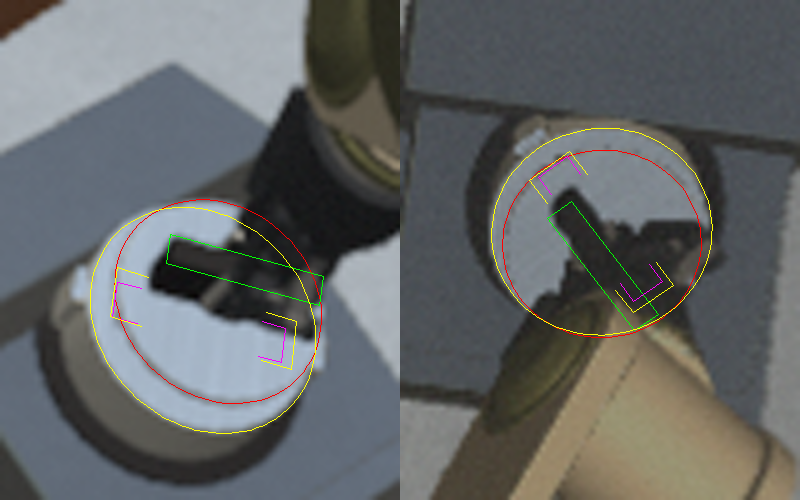

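View pics/ov2_sraw.png

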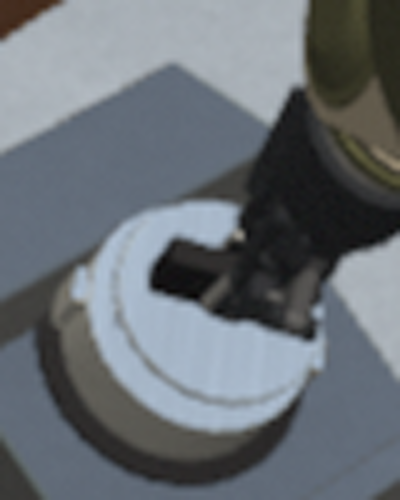

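View pics/ov2_traw.png

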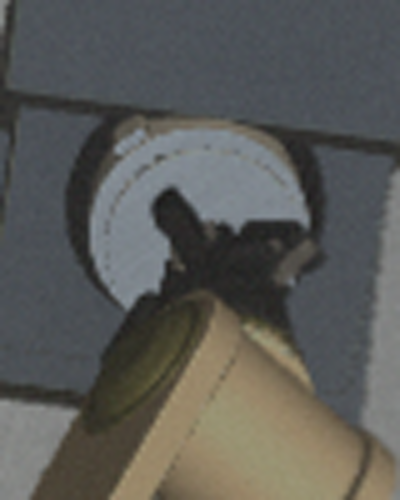

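```bash
python3 -m jog '{"fingers":[0,0],"dp":[[0,0.002,-0.0005],[0,0,0]],"roll":[0,0]}'
cat > f.py <<'E'
from h import *
plan(-.019)
from cell import observe
o=observe();print('F collar',(CR.T@(o['ft_force']-[0,0,-3.6])).round(1),'M',(CR.T@o['moment']).round(2))
E
python3 f.py
```

```text
time_s: 13.3
tool_pos: [0.5158, -0.0988, 0.2256]
ee_rot: [0.811, 1.033, -0.085]
ft_force: [-1.9, -0.5, -1.0]
gripper_width: 0.0151
t 13.30 p [515.8 -98.8 225.6] F [-1.9 -0.5 -1. ] M [0.11 0.57 0.02] w 15.1 q [-0.51  0.19  1.77  0.33  0.71  0.18]
R [[0.511, 0.678, 0.528], [-0.044, 0.634, -0.772], [-0.859, 0.372, 0.353]]
cover in collar mm [-1.7 -0.3 -4.7] bar deg 179.9 z axis [-0.047 -0.016  0.999]
roll -0.002 then dp mm [14.3 -1.9  0.2] toolx.collar [-0.013  0.007 -1.   ]
F collar [0.7 0.3 3.2] M [-0.44 -0.37 -0.01]
```

```bash
python3 -m jog '{"fingers":[0,0],"dp":[[0.003,0,0],[0,0,0]],"roll":[0,0]}'; python3 f.py
python3 -m jog '{"fingers":[0.02,0.03,0.04,0.04,0.04],"dp":[[0,0,0],[0,0,0],[0,0,0],[0,0,0],[0,0,0]],"roll":[0,0,0,0,0]}'; python3 f.py;python3 ov.py ov3
```

```text
time_s: 13.5
tool_pos: [0.5175, -0.099, 0.2228]
ee_rot: [0.812, 1.032, -0.084]
ft_force: [-2.9, -0.4, -0.0]
gripper_width: 0.0151
t 13.50 p [517.5 -99.  222.8] F [-2.9 -0.4 -0. ] M [ 0.03  0.64 -0.06] w 15.1 q [-0.51  0.2   1.77  0.34  0.7   0.18]
R [[0.511, 0.679, 0.528], [-0.043, 0.633, -0.773], [-0.859, 0.372, 0.353]]
cover in collar mm [-1.7 -0.3 -7.9] bar deg 179.8 z axis [-0.047 -0.016  0.999]
roll -0.003 then dp mm [11.  -1.9  0.2] toolx.collar [-0.014  0.007 -1.   ]
F collar [ 1.  -0.   4.5] M [-0.4  -0.5  -0.04]
time_s: 14.0
tool_pos: [0.5175, -0.0988, 0.2231]
ee_rot: [0.812, 1.032, -0.084]
ft_force: [0.3, -0.5, -0.3]
gripper_width: 0.0401
t 14.00 p [517.5 -98.8 223.1] F [ 0.3 -0.5 -0.3] M [ 0.09  0.25 -0.01] w 40.1 q [-0.51  0.2   1.77  0.34  0.7   0.18]
R [[0.511, 0.678, 0.528], [-0.043, 0.634, -0.772], [-0.858, 0.372, 0.353]]
cover in collar mm [-2.  -0.3 -7.7] bar deg 179.8 z axis [-0.046 -0.016  0.999]
roll -0.003 then dp mm [11.3 -2.1  0.2] toolx.collar [-0.014  0.007 -1.   ]
F collar [-1.1  1.7  2.7] M [-0.22 -0.15 -0.04]
t 14.00 p [517.5 -98.8 223.1] F [ 0.3 -0.5 -0.3] M [ 0.09  0.25 -0.01] w 40.1 q [-0.51  0.2   1.77  0.34  0.7   0.18]
R [[0.511, 0.678, 0.528], [-0.043, 0.634, -0.772], [-0.858, 0.372, 0.353]]
cover in collar mm [-2.  -0.3 -7.7] bar deg 179.8 z axis [-0.046 -0.016  0.999]
roll -0.003 then dp mm [-7.7 -1.9  0.4] toolx.collar [-0.014  0.007 -1.   ]
```

View pics/ov3.png

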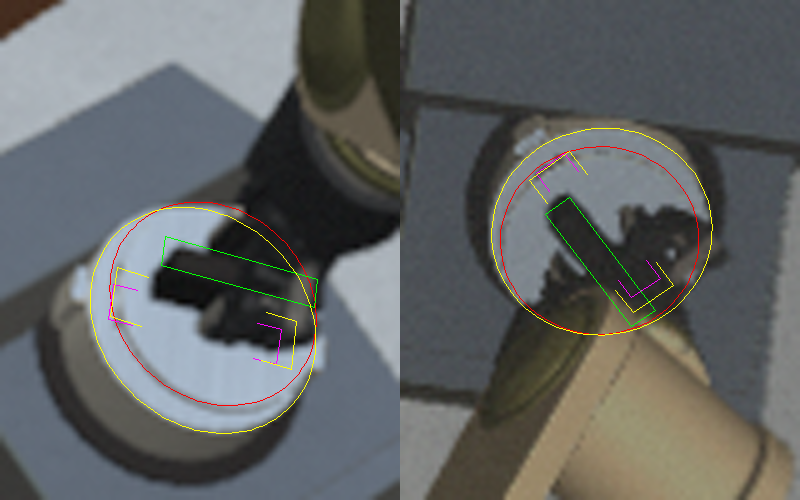

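View pics/ov3_sraw.png

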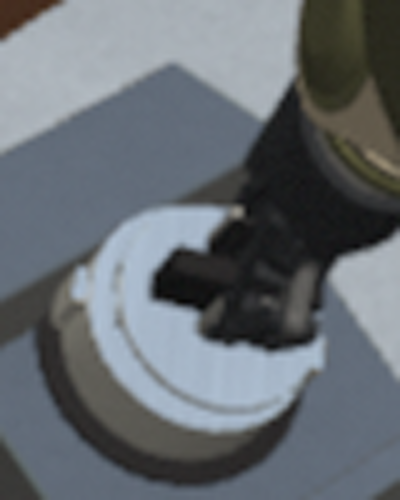

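```bash
python3 -m jog '{"fingers":[0.02,0,0,0,0],"dp":[[0.002,0,0],[0,0,0],[0,0,0],[0,0,0],[0,0,0]],"roll":[0,0,0,0,0]}'
cat >> f.py <<'E'
print("TCP in collar",(CR.T@(o["tool_pos"]-cc)*1000).round(1))
E
python3 f.py
```

```text
time_s: 14.6
tool_pos: [0.5182, -0.0986, 0.221]
ee_rot: [0.813, 1.033, -0.083]
ft_force: [-1.0, 1.3, -1.2]
gripper_width: 0.0151
t 14.60 p [518.2 -98.6 221. ] F [-1.   1.3 -1.2] M [0.26 0.59 0.09] w 15.1 q [-0.51  0.2   1.77  0.34  0.7   0.18]
R [[0.51, 0.679, 0.528], [-0.042, 0.633, -0.773], [-0.859, 0.372, 0.352]]
cover in collar mm [-1.8 -0.9 -9.8] bar deg 179.8 z axis [-0.047 -0.015  0.999]
roll -0.003 then dp mm [ 9.1 -1.9  0.8] toolx.collar [-0.013  0.006 -1.   ]
F collar [-1.  -0.7  2.6] M [-0.58 -0.28 -0.02]
TCP in collar [-5.7 -2.3 47.3]
```

Run:
```python
from h import *
from cell import *
import pickle
s=camera("side");t=camera("top");pickle.dump((s,t),open("c4.pkl","wb"))
def crop(im,u,v,w,h,k): return cv2.resize(im[v:v+h,u:u+w,::-1],None,fx=k,fy=k,interpolation=cv2.INTER_CUBIC)
cv2.imwrite("pics/s4.png",crop(s["frame"],272,105,60,60,10));cv2.imwrite("pics/t4.png",crop(t["frame"],310,165,60,50,10))
```

```text
(no output)
```

View pics/s4.png

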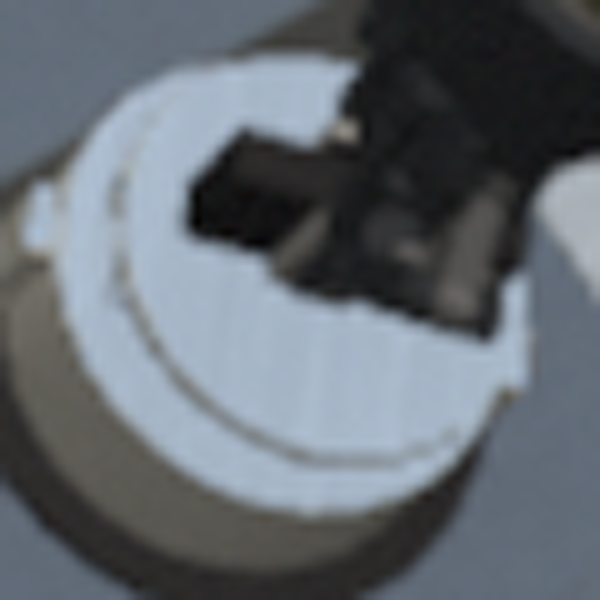

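View pics/t4.png

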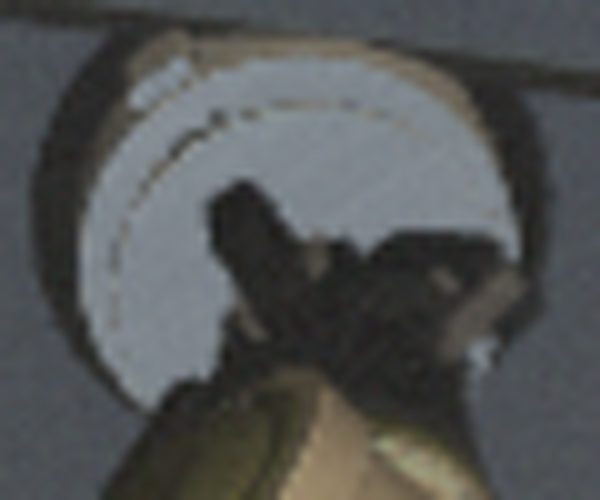

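Run:
```python
from h import *
import pickle
s,t=pickle.load(open("c4.pkl","rb"))
def fit(ps,pt,r,p0,us=(272,105),ut=(310,165)):
    a=cr(ps,*us,10);b=cr(pt,*ut,10)
    def f(p):
        C=circ(cc+CR@p,CR,r);return np.r_[dist(a,proj(s,C)),dist(b,proj(t,C))]
    o=least_squares(f,p0);print((o.x*1000).round(1),o.fun.round(2))
fit([(122,180),(118,250),(143,330),(198,400),(258,442),(310,460),(380,460),(455,432)],[(115,290),(115,245),(150,180),(215,120),(300,103),(360,107),(415,125)],.055,np.array([0,0,.016]))
fit([(62,260),(95,370),(160,450),(230,500),(300,515),(380,505),(460,440),(75,160),(200,62),(290,52)],[(80,270),(95,180),(160,100),(300,55),(400,72),(490,150),(520,235),(90,330),(140,405)],.062,np.zeros(3))
```

```text
[ 0.6  0.4 17.4] [-0.22 -0.17 -0.09 -0.09  0.12  0.12 -0.2   0.03 -0.31  0.29  0.06  0.47
 -0.22 -0.17  0.11]
[-2.2  0.1  2.6] [-0.53 -0.26  0.11  0.82  0.59  0.28 -0.86 -0.14 -0.1   1.   -0.14  0.26
  0.2  -0.25  0.07  0.03  0.06 -0.08 -0.14]
```

```bash
python3 -m jog '{"fingers":[0,0,0,0],"dp":[[0.003,0.001,0],[0.003,0.0005,0],[0,0,0],[0,0,0]],"roll":[0,0,0,0]}'; python3 f.py;  python3 -m jog '{"fingers":[0,0,0,0],"dp":[[0.002,0,0],[0.002,0,0],[0.001,0,0],[0,0,0]],"roll":[0,0,0,0]}'; python3 f.py
```

```text
time_s: 15.1
tool_pos: [0.5225, -0.0983, 0.2166]
ee_rot: [0.811, 1.033, -0.084]
ft_force: [-5.5, -1.1, 0.6]
gripper_width: 0.0152
t 15.10 p [522.5 -98.3 216.6] F [-5.5 -1.1  0.6] M [-0.24  1.02 -0.25] w 15.2 q [-0.51  0.22  1.77  0.34  0.68  0.18]
R [[0.511, 0.679, 0.528], [-0.043, 0.634, -0.772], [-0.859, 0.372, 0.353]]
cover in collar mm [ -3.3  -0.3 -15.8] bar deg 179.9 z axis [-0.047 -0.016  0.999]
roll -0.003 then dp mm [ 3.2 -3.3  0.3] toolx.collar [-0.013  0.007 -1.   ]
F collar [ 3.  -0.6  6.3] M [-0.39 -1.   -0.05]
TCP in collar [-7.2 -1.8 41.4]
time_s: 15.5
tool_pos: [0.525, -0.0986, 0.2124]
ee_rot: [0.811, 1.032, -0.084]
ft_force: [-6.5, 0.2, 2.8]
gripper_width: 0.0154
t 15.50 p [525.  -98.6 212.4] F [-6.5  0.2  2.8] M [-0.27  1.1  -0.13] w 15.4 q [-0.5   0.23  1.77  0.34  0.67  0.18]
R [[0.511, 0.678, 0.528], [-0.043, 0.634, -0.772], [-0.859, 0.372, 0.353]]
cover in collar mm [ -3.4  -0.2 -20.7] bar deg 179.9 z axis [-0.047 -0.016  0.999]
roll -0.002 then dp mm [-1.7 -3.4  0.2] toolx.collar [-0.013  0.007 -1.   ]
F collar [ 2.  -1.4  8.7] M [-0.46 -1.04  0.07]
TCP in collar [-7.3 -1.7 36.5]
```

```bash
python3 -m jog '{"fingers":[0,0,0],"dp":[[0,0,0.0009],[0,0,0.0009],[0,0,0]],"roll":[0.13,0.13,0]}'; python3 f.py
```

```text
time_s: 15.8
tool_pos: [0.5264, -0.1001, 0.2137]
ee_rot: [1.072, 1.031, -0.085]
ft_force: [-4.2, 0.2, 3.6]
gripper_width: 0.015
t 15.80 p [ 526.4 -100.1  213.7] F [-4.2  0.2  3.6] M [-0.09  0.49 -0.14] w 15.0 q [-0.5   0.23  1.77  0.34  0.68  0.44]
R [[0.512, 0.791, 0.334], [-0.044, 0.413, -0.91], [-0.858, 0.452, 0.246]]
cover in collar mm [ -3.8   1.  -20.3] bar deg 164.9 z axis [-0.046 -0.002  0.999]
roll -0.264 then dp mm [-1.4 -3.9 -2.2] toolx.collar [-0.015  0.009 -1.   ]
F collar [0.2 0.1 8.4] M [-0.2  -0.47 -0.05]
TCP in collar [-7.7  0.7 36.8]
```

```bash
python3 -m jog '{"fingers":[0,0,0,0,0],"dp":[[0,0,0.0009],[0,0,0.0009],[0,0,0.0009],[0,0,0.0009],[0,0,0]],"roll":[0.131,0.131,0.131,0.131,0]}'; python3 f.py
```

```text
time_s: 16.3
tool_pos: [0.5271, -0.1036, 0.2142]
ee_rot: [1.592, 1.03, -0.085]
ft_force: [-2.9, 0.2, 3.8]
gripper_width: 0.0154
t 16.30 p [ 527.1 -103.6  214.2] F [-2.9  0.2  3.8] M [-0.27  0.33 -0.16] w 15.4 q [-0.51  0.23  1.76  0.34  0.68  0.95]
R [[0.513, 0.852, -0.104], [-0.044, -0.095, -0.995], [-0.858, 0.514, -0.011]]
cover in collar mm [ -2.9   1.9 -20.4] bar deg 135.1 z axis [-0.034  0.027  0.999]
roll -0.784 then dp mm [-1.4 -2.3 -5.5] toolx.collar [-0.015  0.009 -1.   ]
F collar [-0.8  0.9  7.8] M [ 0.04 -0.46  0.01]
TCP in collar [-6.1  3.9 36.8]
```

```bash
python3 -m jog '{"fingers":[0,0,0,0,0],"dp":[[0,0,0.0009],[0,0,0.0009],[0,0,0.0009],[0,0,0.0009],[0,0,0]],"roll":[0.131,0.131,0.131,0.131,0]}'; python3 f.py
```

```text
time_s: 16.8
tool_pos: [0.5258, -0.1068, 0.2134]
ee_rot: [2.115, 1.032, -0.084]
ft_force: [-3.8, -0.2, 4.1]
gripper_width: 0.0149
t 16.80 p [ 525.8 -106.8  213.4] F [-3.8 -0.2  4.1] M [-0.17  0.42 -0.09] w 14.9 q [-0.52  0.23  1.76  0.35  0.68  1.46]
R [[0.512, 0.688, -0.515], [-0.043, -0.578, -0.815], [-0.858, 0.439, -0.266]]
cover in collar mm [ -1.5   1.6 -20.5] bar deg 105.2 z axis [-0.01   0.048  0.999]
roll -1.306 then dp mm [-1.6  0.9 -6.9] toolx.collar [-0.014  0.008 -1.   ]
F collar [-0.1  0.8  8.5] M [-0.12 -0.44  0.03]
TCP in collar [-2.9  5.4 36.6]
```

```bash
python3 -m jog '{"fingers":[0,0,0],"dp":[[0,0,0.0009],[0,0,0.0009],[0,0,0]],"roll":[0.131,0.131,0]}'; python3 f.py; python3 ov.py ov5
```

```text
time_s: 17.1
tool_pos: [0.5248, -0.1083, 0.2129]
ee_rot: [2.376, 1.032, -0.085]
ft_force: [-3.0, -0.2, 4.7]
gripper_width: 0.015
t 17.10 p [ 524.8 -108.3  212.9] F [-3.  -0.2  4.7] M [-0.24  0.3  -0.17] w 15.0 q [-0.52  0.23  1.77  0.35  0.68  1.71]
R [[0.512, 0.532, -0.675], [-0.043, -0.769, -0.638], [-0.858, 0.356, -0.37]]
cover in collar mm [ -0.8   1.6 -20.6] bar deg 90.3 z axis [0.005 0.052 0.999]
roll -1.566 then dp mm [-1.6  2.7 -7.3] toolx.collar [-0.014  0.008 -1.   ]
F collar [-0.8  1.4  8.7] M [ 0.03 -0.42 -0.01]
TCP in collar [-1.1  5.8 36.6]
t 17.10 p [ 524.8 -108.3  212.9] F [-3.  -0.2  4.7] M [-0.24  0.3  -0.17] w 15.0 q [-0.52  0.23  1.77  0.35  0.68  1.71]
R [[0.512, 0.532, -0.675], [-0.043, -0.769, -0.638], [-0.858, 0.356, -0.37]]
cover in collar mm [ -0.8   1.6 -20.6] bar deg 90.3 z axis [0.005 0.052 0.999]
roll -1.566 then dp mm [-20.6   3.   -7.2] toolx.collar [-0.014  0.008 -1.   ]
```

View pics/ov5_sraw.png

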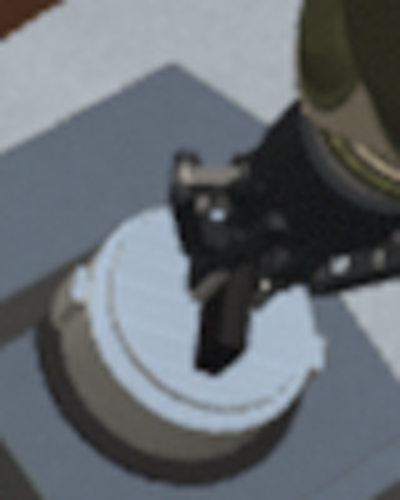

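View pics/ov5_traw.png

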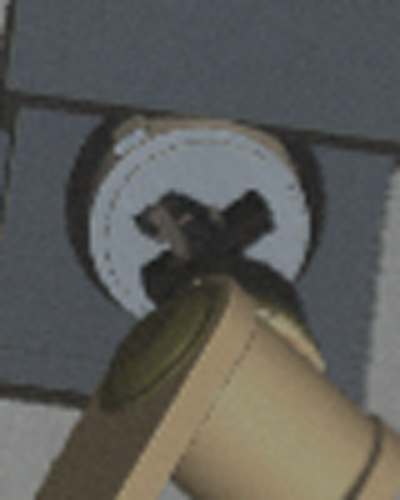

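The bar now lies across the gap line, from side crop (215,365) towards (245,270), with no lateral resistance. I ease up gently and watch for the lip to catch.

```bash
python3 -m jog '{"fingers":[0,0,0,0],"dp":[[-0.002,0,0],[-0.002,0,0],[-0.001,0,0],[0,0,0]],"roll":[0,0,0,0]}'; python3 f.py; python3 -m jog '{"fingers":[0,0,0],"dp":[[-0.002,0,0],[-0.002,0,0],[0,0,0]],"roll":[0,0,0]}'; python3 f.py
```

```text
time_s: 17.6
tool_pos: [0.5221, -0.1079, 0.2171]
ee_rot: [2.381, 1.032, -0.084]
ft_force: [-0.5, -0.9, 2.8]
gripper_width: 0.0154
t 17.60 p [ 522.1 -107.9  217.1] F [-0.5 -0.9  2.8] M [-0.35  0.07 -0.07] w 15.4 q [-0.53  0.22  1.77  0.35  0.69  1.72]
R [[0.511, 0.529, -0.677], [-0.043, -0.771, -0.635], [-0.858, 0.354, -0.372]]
cover in collar mm [ -0.7   1.3 -15.6] bar deg 90.0 z axis [0.005 0.053 0.999]
roll -1.571 then dp mm [ 3.4  2.8 -7.1] toolx.collar [-0.014  0.007 -1.   ]
F collar [-1.4  2.6  5.8] M [ 0.22 -0.26  0.12]
TCP in collar [-1.   5.6 41.6]
time_s: 17.9
tool_pos: [0.5205, -0.1073, 0.2181]
ee_rot: [2.388, 1.035, -0.079]
ft_force: [20.8, 0.8, -20.0]
gripper_width: 0.0149
t 17.90 p [ 520.5 -107.3  218.1] F [ 20.8   0.8 -20. ] M [ 0.14 -1.13 -0.  ] w 14.9 q [-0.53  0.21  1.77  0.35  0.7   1.72]
R [[0.509, 0.529, -0.679], [-0.04, -0.773, -0.633], [-0.86, 0.349, -0.372]]
cover in collar mm [ -0.4   0.1 -13.9] bar deg 89.9 z axis [0.005 0.057 0.998]
roll 1.568 then dp mm [5.1 6.2 3.7] toolx.collar [-0.014  0.003 -1.   ]
F collar [ -8.8   4.8 -24.5] M [ 0.62  0.94 -0.13]
TCP in collar [-0.7  4.5 43.3]
```

The lip caught after 6.7 mm of rise, so the underside is about 13 mm below the rim. That is notch depth; a plain-lip catch would be at 16 mm. I ease off the pull and release.

```bash
python3 -m jog '{"fingers":[0,0,0.02,0.03,0.04,0.045,0.045],"dp":[[0.002,0,0],[0,0,0],[0,0,0],[0,0,0],[0,0,0],[0,0,0],[0,0,0]],"roll":[0,0,0,0,0,0,0]}'; python3 f.py; python3 -m jog '{"fingers":[0.045,0.045,0.045,0.045,0.045],"dp":[[-0.01,0,0],[-0.03,0,0],[-0.04,0,0],[-0.04,0,0],[-0.04,0,0]],"roll":[0,0,0,0,0]}'; python3 f.py
python3 - <<'E'
from h import *
from cell import *
import pickle
s=camera("side");t=camera("top");pickle.dump((s,t),open("c6.pkl","wb"))
cv2.imwrite("pics/s6.png",s["frame"][:,:,::-1])
def crop(im,u,v,w,h,k): return cv2.resize(im[v:v+h,u:u+w,::-1],None,fx=k,fy=k,interpolation=cv2.INTER_CUBIC)
cv2.imwrite("pics/s6c.png",crop(s["frame"],262,95,70,70,8));cv2.imwrite("pics/t6c.png",crop(t["frame"],305,155,70,70,8))
E
```

```text
time_s: 18.6
tool_pos: [0.521, -0.1078, 0.2187]
ee_rot: [2.382, 1.032, -0.084]
ft_force: [0.7, -0.5, -0.3]
gripper_width: 0.0447
t 18.60 p [ 521.  -107.8  218.7] F [ 0.7 -0.5 -0.3] M [ 0.03  0.28 -0.04] w 44.7 q [-0.53  0.21  1.77  0.35  0.7   1.72]
R [[0.511, 0.528, -0.678], [-0.043, -0.772, -0.634], [-0.858, 0.353, -0.372]]
cover in collar mm [ -0.6   1.2 -13.7] bar deg 90.0 z axis [0.005 0.053 0.999]
roll 1.57 then dp mm [5.3 6.4 4.8] toolx.collar [-0.014  0.007 -1.   ]
F collar [-1.3  1.9  2.5] M [-0.19 -0.22 -0.03]
TCP in collar [-0.9  5.5 43.5]
time_s: 19.1
tool_pos: [0.4378, -0.1005, 0.3579]
ee_rot: [2.381, 1.032, -0.085]
ft_force: [0.2, -0.6, 0.2]
gripper_width: 0.0451
t 19.10 p [ 437.8 -100.5  357.9] F [ 0.2 -0.6  0.2] M [-0.04  0.23 -0.03] w 45.1 q [-0.64 -0.08  1.66  0.31  1.11  1.75]
R [[0.511, 0.529, -0.678], [-0.043, -0.772, -0.634], [-0.858, 0.354, -0.372]]
cover in collar mm [  1.6  -0.4 148.6] bar deg 90.0 z axis [0.005 0.053 0.999]
roll 1.57 then dp mm [167.6   6.4   4.4] toolx.collar [-0.014  0.008 -1.   ]
F collar [-1.1  1.9  3.2] M [-0.11 -0.21  0.01]
TCP in collar [  1.3   3.8 205.8]
```

View pics/s6.png

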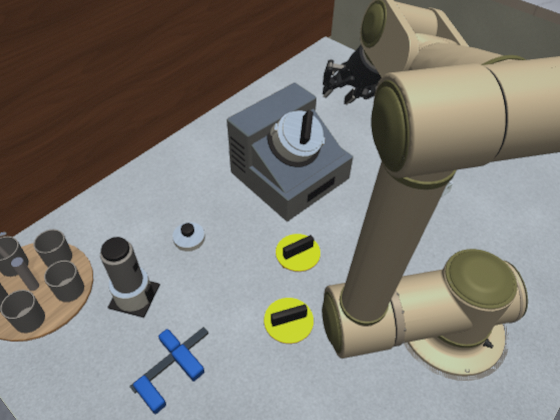

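View pics/s6c.png

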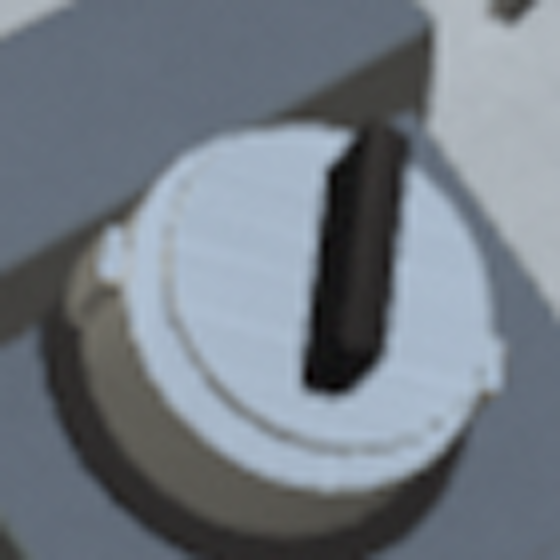

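View pics/t6c.png

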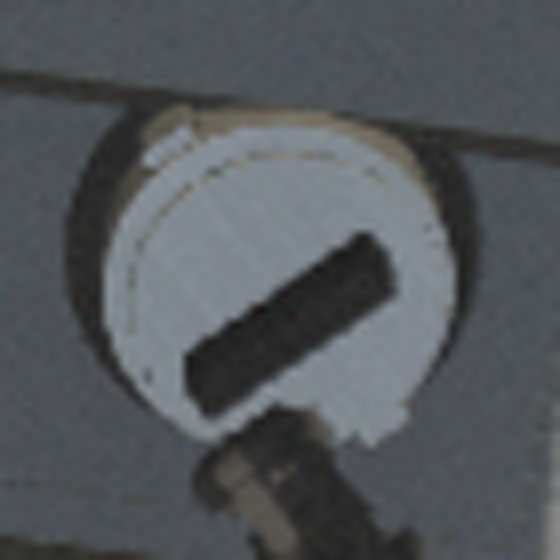

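Run:
```python
from h import *
import pickle
s,t=pickle.load(open("c6.pkl","rb"))
a=cr([(170,240),(178,300),(215,370),(270,425),(345,452),(400,446),(440,425)],262,95,8);b=cr([(140,345),(132,290),(150,230),(200,175),(275,153),(340,160),(385,185)],305,155,8)
def f(p):
    C=circ(cc+CR@p,CR,.055);return np.r_[dist(a,proj(s,C)),dist(b,proj(t,C))]
o=least_squares(f,[0,0,.011]);print("flange mid",(o.x*1000).round(1),o.fun.round(2),"underside",o.x[2]*1000-24.5)
for cam,q,n in((t,cr([(345,240),(397,285),(212,416),(185,362)],305,155,8),"T"),(s,cr([(362,128),(406,135),(384,355),(345,378)],262,95,8),"S")):
    P=(onplane(cam,q,cc+CR@[0,0,.0505],CR[:,2])-cc)@CR;print(n,(P*1000).round(1).tolist());d=P[1]-P[2];print(np.degrees(np.arctan2(d[1],d[0])))
```

```text
flange mid [ 0.2  1.9 14.9] [-0.13 -0.55 -0.7   0.05  0.41  0.3   0.15 -0.31  0.12  0.45  0.84  0.32
  0.11 -0.3 ] underside -9.579282758769756
T [[-19.3, 36.1, 50.5], [4.5, 40.7, 50.5], [5.3, -37.3, 50.5], [-16.4, -32.9, 50.5]]
90.533373468274
S [[-9.1, 37.6, 50.5], [5.6, 39.9, 50.5], [6.5, -36.5, 50.5], [-5.2, -47.8, 50.5]]
90.63761213731162
```

```bash
python3 -c "
from cell import *
print(hand_in())"
```

```text
the job is handed in; nothing more can be done
None
```

The filter cover is locked on the collar, the gripper has let go, and I handed the job in at about 19 s of the 53 s allowed. I picked the cover up by its bar and tilted the tool 31° by pushing the arm against its reach limit. The lugs went in at the gaps, and I let the cover settle and gripped it again. Then I pushed it down about 11 mm further (8.7 N axial), turned it 90° clockwise and let it rise.

**Checks that agreed:**
- **Angle:** in both pictures after release, the bar sits at about 90.5° from the gap line.
- **Lock:** the cover rose 6.7 mm, then the lip stopped it against a pull of about 25 N. By the arm's position, that puts the underside 12–13 mm below the rim, where it should be when locked.
- **Surroundings:** the plain lid, router, clamp and yellow look-alikes are where they were. The gripper is about 150 mm clear of the cover.

**Checks that disagreed or were missed:**
- **Depth from the cameras:** fitting the flange in the pictures put the underside only about 9.6 mm below the rim. An earlier fit of this kind also read about 1 mm too shallow. I trusted the arm's position and the catch at the lip instead.
- **Camera and arm:** they differed by about 2 mm sideways. I corrected this by force when the lugs first touched.
- **Dish of screws:** the arm hid it in the last picture. It was in place in the last picture that showed it, and the arm was never near it.

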